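# Collapse the telescoping light tube, innermost tube first

### The job

Collapse the telescoping light tube for storage, innermost tube first: lift off the orange spacer and push the inner tube fully home by its black end cap while the blue spacer is still in place on the middle tube. Only then lift off the blue spacer and push the middle tube fully home too. Both spacers must end up standing upright on their legs inside the white tray, and the other things on the bench must be left as they stand.

Things in the scene. Friction and masses are not known exactly. Their poses are not given: they have to be found in the camera images.
- light_tube: telescoping tube lying level, its black barrel (diameter 60 mm, x = -65 to 65 mm; two clamp bands of 67 mm with screw lugs up to 116 mm above the bench) fixed on a grey foot 150 x 90 x 12 mm. Origin: centre of the foot's underside; x is the direction in which the tubes draw out, z up. All tubes share one level axis, 70 mm above the bench, over y = 0
- barrel_rim (a point): centre of the barrel's open rim, on the tubes' axis, at x = 65 mm of light_tube. The middle tube (aluminium, diameter 44 mm) comes out here
- middle_collar (a point): centre of the outer face of the dark collar (diameter 56 mm, 8 mm thick) that ends the middle tube; the inner tube (brass, diameter 32 mm) comes out here. The collar lies against the barrel's rim when the middle tube is home
- middle_draw (a joint): gap between barrel rim and collar, m: 0 = middle tube fully home (stop), 0.07 = all out. Stays where left; slides with about 2.5 N, looser than the inner tube: with the blue spacer off, a push on the cap moves the middle tube first; with it on, the middle tube only slips in until the spacer stops it
- inner_draw (a joint): gap between collar and end cap, m: 0 = inner tube fully home (stop), 0.08 = all out. Stays where it is left; slides with about 5 N. Once it is home, a push on the cap pushes the middle tube
- cap_end (a point): centre of the outer flat face of the black ribbed end cap (diameter 46 mm, 26 mm long) that closes the inner tube; 70 mm above the bench. Push here, against light_tube's x. It lies at x = 99 mm + middle_draw + inner_draw of light_tube
- blue_spacer: blue saddle (upside-down U), hangs over the middle tube between rim and collar, keeping it drawn out; 40 mm long (own x, along the tube), 64 wide, 78 high, about 60 g. Origin: underside centre, between the feet of its two 8 mm legs, at first 44 mm above the bench; z up. Gap between legs 48 mm; roof, resting on the tube, at z = 48 mm. Lift it straight up; stand it on its legs
- blue_spacer_tab (a point): centre of the grip tab on top of the blue spacer: 12 mm thick along the spacer's x, 30 mm wide along its y, 22 mm high (z = 56 to 78 mm above the spacer's origin, this point at 67 mm)
- orange_spacer: orange saddle (upside-down U), hangs over the inner tube between collar and cap, keeping it drawn out; 34 mm long (own x, along the tube), 50 wide, 65 high, about 60 g. Origin: underside centre, between the feet of its two 7 mm legs, at first 50 mm above the bench; z up. Gap between legs 36 mm; roof, resting on the tube, at z = 36 mm. Lift it straight up; stand it on its legs
- orange_spacer_tab (a point): centre of the grip tab on top of the orange spacer: 12 mm thick along the spacer's x, 30 mm wide along its y, 22 mm high (z = 43 to 65 mm above the spacer's origin, this point at 54 mm)
- white_tray: low white tray, fixed, 200 (x) x 160 (y) mm outside, rim 19 mm high, walls and floor 3 mm thick. Origin: centre of its underside
- petri_dish: closed round petri dish, diameter 59 mm, 15 mm high, lying in the tray; not to be disturbed. Origin: centre of its underside
- reagent_bottle: bottle with a blue cap, diameter 68 mm, 148 mm high, a bystander. Origin: centre of its underside
- wash_bottle: white squeeze bottle with a red bent jet, body of diameter 68 mm centred at its own y = +25 mm, 206 mm high, a bystander. Origin: on its underside, 25 mm off the body's axis; the jet overhangs towards its own -y
- conical_tube: white tube with a blue screw cap, standing, diameter 34 mm, 112 mm high, a bystander. Origin: centre of its underside
- glass_vial: glass vial with a black cap, diameter 28 mm, 59 mm high, a bystander. Origin: centre of its underside
- beaker: small glass beaker, diameter 54 mm, 68 mm high, a bystander. Origin: centre of its underside
- timer: white timer lying flat, 62 x 66 x 18 mm, a bystander. Origin: centre of its underside

How it is judged:
On the way, in this order (a step that is already met when the one before it is completed fails the run):
1. the inner tube is fully home in the middle tube while the blue spacer still sits on the middle tube, which is still drawn out (value of joint inner_draw below 0.003 m and value of joint middle_draw above 0.03 m and x of blue_spacer in the frame of light_tube between 0.07 and 0.13 m and y of blue_spacer in the frame of light_tube between -0.015 and 0.015 m and height (world z) of blue_spacer below 0.06 m), for 0.2 s.
2. the middle tube is fully home too, with the inner tube still home (value of joint each of inner_draw, middle_draw below 0.003 m), for 0.2 s.
At the end, for the whole second after the job is handed in: both tubes are fully home (each within 3 mm of its stop), and both spacers stand upright (within 0.2 rad) on the white tray's floor (origin inside the tray's outline, less than 12 mm above its underside), at rest (all of step 2 and x of blue_spacer in the frame of white_tray between -0.1 and 0.1 m and y of blue_spacer in the frame of white_tray between -0.08 and 0.08 m and z of each of blue_spacer, orange_spacer in the frame of white_tray below 0.012 m and angle between each of blue_spacer, orange_spacer's own z axis and vertical below 0.2 rad and linear speed of each of blue_spacer, orange_spacer below 0.02 m/s and x of orange_spacer in the frame of white_tray between -0.1 and 0.1 m and y of orange_spacer in the frame of white_tray between -0.08 and 0.08 m); the robot touches nothing.
It fails at once if a bystander (petri dish, reagent bottle, wash bottle, conical tube, glass vial, beaker or timer) is knocked over or shifted by more than 20 mm (distance of any of petri_dish, reagent_bottle, wash_bottle, conical_tube, glass_vial, beaker, timer from where it was at the start of the episode above 0.02 m or angle between any of petri_dish, reagent_bottle, wash_bottle, conical_tube, glass_vial, beaker, timer's own z axis and vertical above 0.4 rad).
It also fails if it takes over 72 s, if anything falls off the work surface, if the arm or the gripper's body presses on something with over 40 N, if the wrist force passes 120 N, or if a joint passes its speed limit or range.

### The arm

A 6-joint arm with a two-finger parallel gripper is mounted at the origin on a cart in front of the work surface, level with it; the furniture and walls round the work are solid. World frame = base frame: x ahead of the robot, y to its left, z up, the work surface at z = 0. Lengths are in m, angles in rad, forces in N, time in s.
With the tool pointing down it reaches from about 0.275 to 0.875 m from the base axis. Payload 12.5 kg.
Tool frame: the origin (TCP) lies on the centre line of the jaws, within the pads' length; the fingertips stand 25 mm ahead of it and the grasp point (between the pads) lies 6 mm ahead of it; z points along the fingers, y is the line along which they close (so a half turn about z gives the same grasp; the last joint's range is limited). The gripper opens to 85 mm and grips with 20 to 120 N. Pads are 22 mm wide; open, the fingers measure 114 mm over their backs; the gripper's body (76 mm by 85 mm) begins 54 mm behind the grasp point. The pads swing forward as they close: fully open they stand 13 mm farther back than shut.
Start: joints at [1.024, 0.351, 1.652, -0, 1.139, -0.085], TCP at [0.245, 0.492, 0.256] pointing down, gripper open.
Joint ranges: [-2.75, 2.75], [-0.79, 2.1], [0.01, 2.65], [-1.57, 4.71], [0.07, 3.14], [-2.87, 2.87]. Speed limits (rad/s): [2.22, 2.22, 2.79, 3.14, 3.14, 3.14].

### API

Orientations are given as a unit quaternion [x, y, z, w].
In Python, from rig import robot gives the robot as it stands.
- The arm moves only by the shell command python3 shift.py 'ROWS' [OPENING] [FORCE]. ROWS is a JSON object whose key "plan" holds a list of rows, 1 to 10 of them, each of 6 numbers: dx, dy, dz in a scale on which 1.0 is 0.5 m, then a rotation vector rx, ry, rz in parts of the range, where 1.0 means pi/2 rad; each row is the pose to reach, as a shift and turn from the pose commanded when the command began, along the tool's axes at that moment; what a row does not reach only later rows make up. A row lasts 1/12 s, in which the tool goes at most 0.0417 m and 0.125 rad, less where a joint would pass 70% of its speed; a pose out of reach is approached as far as the arm can. OPENING is the opening from 0.0 (shut) to 1.0 (fully open), set as the command begins (- or left out keeps the last). The fingers move at their own pace and stop on an object; FORCE is the grip in N (left out, the last holds). Time passes only in rows, so rows that do not move let the fingers close. It prints the time, the measured TCP pose, the force, the opening and the grip force at its end. A shift or turn number past 1, either way, is cut back to 1. Input that does not fit is refused with a message, and nothing moves.
- robot.sense(): the state, without advancing time (a new reading comes with each control period).
- robot.grab_frame(name): name is "scene" or "top"; returns a dict with "img" (420x560x3 uint8, red, green, blue), "depth" (420x560 float32, m along the optical axis (not along the pixel's ray), 0 where there is no reading), "fx", "fy", "cx", "cy" (pixels), "k1" (the pictures are not rectified: a ray, as slopes to the right and down, at radius r is drawn at 1 + k1 r^2 times it, then the intrinsics apply), "position" and "rotation" of the camera in the world. Camera axes: x right, y up, looking along -z (the intrinsics and any distortion apply to the point x, -y, -z); pixel columns grow to the right and rows downward; lengths in m; the calibration is good to about 2 mm. A picture is of the moment at which its call begins.
- robot.sign_off(): hands the job in; it is judged then, once.
The state is a dict: "time": time; "joint_pos": joint angles; "dq": joint speeds; "effort": joint torques, N m; "eef_pos": TCP position; "tcp_rot": TCP orientation; "force": force on the tool from outside, world axes, zero at the start; "torque": the same for the moment, N m; "finger_gap": opening from 0.0 (shut) to 1.0 (fully open); "grasp_force": force on a finger pad.
Only numpy, scipy, OpenCV 4.12 (cv2) and the standard library are available. Lean on these libraries where they do the work, as an engineer would, in place of code of your own. Each camera call takes 0.05 s, during which the arm holds its last target. There are 200 camera calls.

## Working session

There is one attempt and no reset: what is moved stays moved. The work goes in short steps, Python scripts to look and compute and a shell command to move; the robot and the scene stay as the last step left them, time stands still between calls to the robot, and variables do not carry over. Pictures are saved under pics/ and viewed, at most 10 in all, crops included, and the job is handed in when it is done.

```bash
ls; mkdir -p pics; cat > h.py <<'E'
import numpy as np, cv2
from rig import robot
def grab(n,save=None):
    f=robot.grab_frame(n)
    if save: cv2.imwrite('pics/'+save,f['img'][:,:,::-1])
    return f
def R(f):
    r=np.array(f['rotation'],float)
    if r.size==9: return r.reshape(3,3)
    from scipy.spatial.transform import Rotation as Q
    return Q.from_quat(r.ravel()).as_matrix()
def rays(f,uv):
    K=np.array([[f['fx'],0,f['cx']],[0,f['fy'],f['cy']],[0,0,1]],float)
    p=cv2.undistortPoints(np.array(uv,float).reshape(-1,1,2),K,np.array([f['k1'],0,0,0,0],float)).reshape(-1,2)
    return np.c_[p[:,0],-p[:,1],-np.ones(len(p))]@R(f).T
def cloud(f):
    v,u=np.mgrid[0:420,0:560]
    return (rays(f,np.c_[u.ravel(),v.ravel()])*f['depth'].reshape(-1,1)+np.array(f['position'])).reshape(420,560,3)
def atz(f,uv,z):
    r=rays(f,uv);p=np.array(f['position']);return p+r*((z-p[2])/r[:,2:])
E
python3 - <<'E'
from h import *
for n in('scene','top'):
    f=grab(n,n+'0.png');print(n,f['position'],R(f).round(3).tolist(),f['fx'],f['k1'],(f['depth']>0).mean())
print(robot.sense())
E
```

```text
pics
rig.py
shift.py
scene [-0.23898194 -0.92215058  0.74796749] [[0.739, 0.33, -0.587], [-0.673, 0.342, -0.655], [-0.015, 0.88, 0.475]] 473.715475705338 -0.11156168415203653 0.995671768707483
top [ 0.35081841 -0.0073891   1.56781813] [[0.021, 0.988, -0.156], [-1.0, 0.023, 0.011], [0.014, 0.156, 0.988]] 530.4613355109958 -0.11906847108508328 0.996062925170068
{'time': 0.1, 'joint_pos': array([ 1.02440408e+00,  3.51155425e-01,  1.65236250e+00,  2.70982138e-06,
        1.13907592e+00, -8.45787338e-02]), 'dq': array([-1.31544027e-03, -1.30140974e-03, -2.45381710e-03,  3.06538051e-04,
       -2.42230574e-03, -5.71065661e-05]), 'effort': array([ 1.44069800e-03, -5.06815946e+01, -2.91886264e+01, -1.02521876e-04,
        2.47203083e-03, -3.12974555e-05]), 'eef_pos': array([0.24489151, 0.49217291, 0.25582607]), 'tcp_rot': array([ 2.28860833e-01,  9.73459022e-01, -4.75504527e-04, -1.56492474e-04]), 'force': array([ 0.60735713,  0.07869086, -0.60342336]), 'torque': array([0.01786629, 0.01558159, 0.01680102]), 'grasp_force': 0.0, 'finger_gap': 0.9987640600643153}
```

View pics/scene0.png

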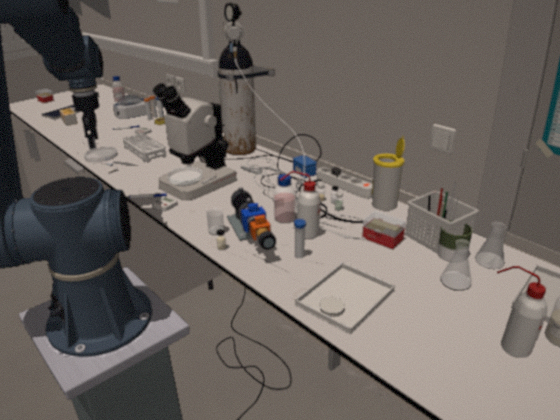

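View pics/top0.png

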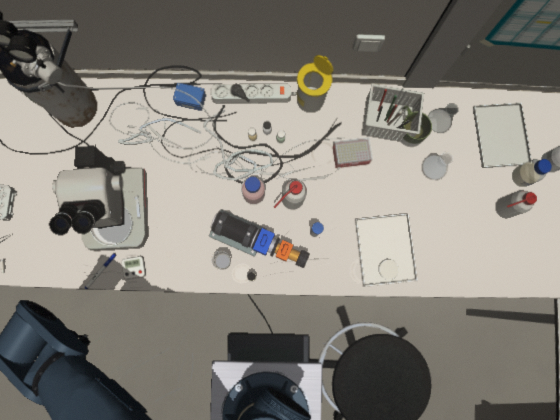

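The scene view shows the tube (barrel 240,200; blue 252,217; orange 260,232; cap 267,242), with the tray at (345,297) and the dish at (332,306). The top view shows the barrel at (235,227), blue (264,241), orange (287,250), cap (302,258), tray (386,248), dish (388,268), conical tube (317,228), wash bottle (293,193), reagent bottle (253,188), vial (252,274) and beaker (222,258).

```bash
python3 - <<'E'
from h import *
np.set_printoptions(precision=4,suppress=True)
def hsv(f):return cv2.cvtColor(f['img'],cv2.COLOR_RGB2HSV)
for n,bx in(('top',(205,205,315,275)),('scene',(225,185,285,260))):
    f=grab(n);C=cloud(f);H=hsv(f)
    m=np.zeros((420,560),bool);m[bx[1]:bx[3],bx[0]:bx[2]]=1
    for nm,lo,hi in(('blue',100,130),('orange',3,16)):
        q=m&(H[...,0]>=lo)&(H[...,0]<=hi)&(H[...,1]>150)&(H[...,2]>60)
        k,l,s,_=cv2.connectedComponentsWithStats(q.astype(np.uint8))
        q=l==1+np.argmax(s[1:,4]);P=C[q];z=P[:,2]
        print(n,nm,q.sum(),'zmax',np.percentile(z,[50,90,95,99]))
        t=P[z>np.percentile(z,98)-.012]; print(' tab',len(t),t.mean(0),t.min(0),t.max(0))
    # tube axis from points higher than .05 in the box
    q=m&(C[...,2]>.04)&(C[...,2]<.13)
    if n=='top':
        P=C[q];c=P[:,:2].mean(0);w,v=np.linalg.eigh(np.cov((P[:,:2]-c).T));d=v[:,1];d*=-np.sign(d[1])
        s=(P[:,:2]-c)@d;y=(P[:,:2]-c)@[-d[1],d[0]]
        print('axis',c,d,np.arctan2(d[1],d[0]),s.min(),s.max())
        for a in np.arange(-.15,.15,.01):
            k=(s>a)&(s<a+.01)
            if k.sum()>3:print(round(a,3),k.sum(),(y[k].min()+y[k].max())/2,np.ptp(y[k]),P[k,2].max())
        print('cap end', c+d*s.max())
        k=(C[...,2]>.008)&(C[...,2]<.03);
        m2=np.zeros_like(m);m2[205:295,345:425]=1;k&=m2
        T=C[k];print('tray',cv2.minAreaRect(T[:,:2].astype(np.float32)))
        for nm,(u,v) in dict(dish=(388,268),con=(317,228),wash=(293,193),reag=(253,188),vial=(252,274),beak=(222,258)).items():
            print(nm,C[v,u])
E
```

```text
top blue 284 zmax [0.1011 0.1206 0.1246 0.3742]
 tab 48 [0.4828 0.0148 0.2121] [ 0.3508 -0.0074  0.1152] [0.5052 0.0252 1.5678]
top orange 216 zmax [0.094  0.1151 0.1165 0.1209]
 tab 49 [ 0.4634 -0.04    0.1736] [ 0.3508 -0.0493  0.108 ] [ 0.483  -0.0074  1.5678]
axis [0.4971 0.037 ] [-0.2755 -0.9613] -1.849907482158701 -0.13640209366768571 0.15370345878149294
-0.14 23 0.013109735102349442 0.05021761772680077 0.09544193898695386
-0.13 68 0.014355742876214822 0.059327400445896114 0.10539056656197365
-0.12 74 0.014560547510101721 0.06522073530590988 0.11868468549380706
-0.11 114 -0.025197424300502737 0.14545607994418963 0.11800367344662965
-0.1 100 -0.03199213675970731 0.15372867683101038 0.10445905194950211
-0.09 86 -0.03424047651914719 0.15108496792995674 0.10721321868156264
-0.08 86 -0.034554035632408844 0.15072467540799478 0.10321551341180912
-0.07 85 -0.03341167878240869 0.1498060268176291 0.10471341457334304
-0.06 89 -0.02897744806155732 0.13403839415715393 0.10777636861495554
-0.05 72 0.007473245767805718 0.057465187894062464 0.10744961779135309
-0.04 76 0.004973875959048767 0.0
[... 1165 characters left out ...]
70064 0.11952326196705698 0.12175487205190882
0.14 85 0.026516326587942358 0.12389129735674434 0.11650264595020521
cap end [ 0.4547 -0.1107]
tray ((0.4864644408226013, -0.3414306044578552), (0.23564471304416656, 0.23520445823669434), 0.7488967776298523)
dish [ 0.4268 -0.3487  0.0219]
con [ 0.529  -0.131   0.1146]
wash [ 0.6172 -0.0613  0.1599]
reag [0.63   0.0473 0.1521]
vial [0.4005 0.0467 0.0633]
beak [0.4473 0.1386 0.0031]
scene blue 264 zmax [0.099  0.1154 0.12   0.1218]
 tab 48 [ 0.4725 -0.0053  0.1296] [-0.239  -0.9222  0.1093] [0.4976 0.0276 0.748 ]
scene orange 273 zmax [0.0912 0.1116 0.1143 0.748 ]
 tab 57 [ 0.4148 -0.1057  0.1549] [-0.239  -0.9222  0.1034] [ 0.4824 -0.0323  0.748 ]
```

```bash
python3 - <<'E'
from h import *
f=grab('top');a=f['img'][180:300,200:430];cv2.imwrite('pics/c1.png',cv2.resize(a,None,fx=3.4,fy=3.4,interpolation=cv2.INTER_CUBIC)[:,:,::-1])
E
```

```text
(no output)
```

View pics/c1.png

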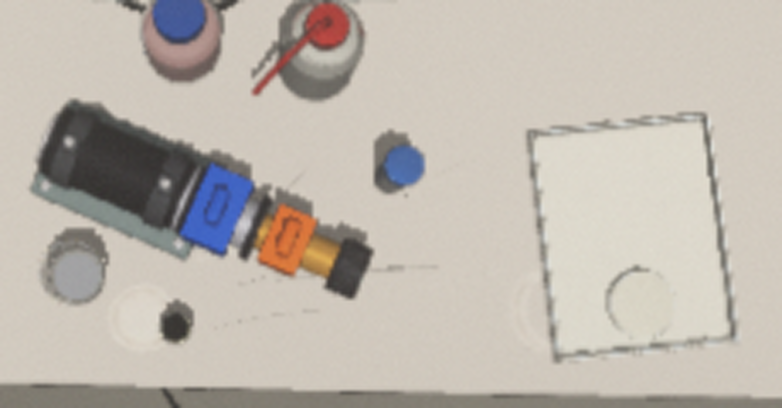

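The crop (3.4×, offset 200,180) shows the blue tab at (217,205), the orange tab at (289,238), the cap at (350,268), the tray corners at (530,130), (705,115), (735,340) and (555,360), and the dish at (640,302). Next I'll refine these with clean masks in both views.

```bash
cat > meas.py <<'E'
from h import *
np.set_printoptions(precision=4,suppress=True)
def masks(n,bx,names=(('blue',100,130,.1,.122),('orange',3,16,.093,.115))):
    f=grab(n);C=cloud(f);H=cv2.cvtColor(f['img'],cv2.COLOR_RGB2HSV);out={}
    m=np.zeros((420,560),bool);m[bx[1]:bx[3],bx[0]:bx[2]]=1
    for nm,lo,hi,zr,zt in names:
        q=m&(H[...,0]>=lo)&(H[...,0]<=hi)&(H[...,1]>140)&(H[...,2]>50)
        k,l,s,_=cv2.connectedComponentsWithStats(q.astype(np.uint8))
        q=(l==1+np.argmax(s[1:,4]))&(f['depth']>0);P=C[q]
        r=P[abs(P[:,2]-zr)<.006];t=P[(P[:,2]>zt-.007)&(P[:,2]<zt+.01)]
        out[nm]=(r,t)
        print(n,nm,'roof',len(r),np.median(r[:,2]),cv2.minAreaRect(r[:,:2].astype(np.float32)),'tab',len(t),t.mean(0),cv2.minAreaRect(t[:,:2].astype(np.float32)))
    return f,C,out
E
python3 - <<'E'
from meas import *
f,C,o=masks('top',(205,205,315,275))
masks('scene',(225,185,285,260))
cr=lambda a:np.array(a)/3.4-.35+[200,180]
print('tab by ray blue',atz(f,cr([[217,205]]),.122),'orange',atz(f,cr([[289,238]]),.115))
print('barrel screw lugs',atz(f,cr([[69,142],[165,184]]),.116))
print('cap end upper corners ',atz(f,cr([[372,250],[349,298]]),.07), 'rear',atz(f,cr([[345,237],[325,288]]),.07))
print('tray',atz(f,cr([[530,130],[705,115],[735,340],[555,360]]),.019))
print('dish',atz(f,cr([[640,302]]),.015),'con',atz(f,cr([[405,165]]),.112),'jet',atz(f,cr([[255,93]]),.19))
# cap by depth: dark pixels near end, axis through lateral midpoints
V=f['img'].max(2);q=np.zeros((420,560),bool);q[245:272,292:312]=1
q&=(V<75)&(f['depth']>0)&(C[...,2]>.06)&(C[...,2]<.11);P=C[q];print('cap',len(P),P[:,2].max(),cv2.minAreaRect(P[:,:2].astype(np.float32)))
q=np.zeros((420,560),bool);q[205:250,208:262]=1
q&=(V<75)&(f['depth']>0)&(C[...,2]>.06)&(C[...,2]<.13);P=C[q];print('barrel',len(P),P[:,2].max(),cv2.minAreaRect(P[:,:2].astype(np.float32)))
E
```

```text
top blue roof 240 0.09997832153227093 ((0.4917033016681671, 0.016900716349482536), (0.03805231675505638, 0.06251520663499832), 66.47635650634766) tab 49 [0.4918 0.0162 0.1213] ((0.49222299456596375, 0.016177598387002945), (0.012454694136977196, 0.028427379205822945), 67.89783477783203)
top orange roof 153 0.09319477489925942 ((0.4680039882659912, -0.04160819202661514), (0.035260993987321854, 0.048487842082977295), 66.33773803710938) tab 47 [ 0.4683 -0.0418  0.114 ] ((0.4684916138648987, -0.04204172268509865), (0.01234305277466774, 0.02973620593547821), 64.46922302246094)
scene blue roof 135 0.0992061126046162 ((0.49267902970314026, 0.027489207684993744), (0.06859546899795532, 0.061384398490190506), 70.98370361328125) tab 29 [0.4866 0.0147 0.1198] ((0.4876466393470764, 0.014388254843652248), (0.014836684800684452, 0.022364627569913864), 65.65034484863281)
scene orange roof 115 0.09211865317541901 ((0.47138333320617676, -0.028205182403326035), (0.06777308881282806, 0.046814121305942535), 68.86782836914062) tab 37 [ 0.465  -0.0434  0.1123] ((0.46588030457496643, -0.04131608456373215), (0.019190406426787376, 0.026096241548657417), 63.7421875)
tab by ray blue [[0.4919 0.0158 0.122 ]] orange [[ 0.4672 -0.0428  0.115 ]]
barrel screw lugs [[0.5411 0.1373 0.116 ]
 [0.5086 0.0584 0.116 ]]
cap end upper corners  [[ 0.4623 -0.1131  0.07  ]
 [ 0.4221 -0.0945  0.07  ]] rear [[ 0.4726 -0.0905  0.07  ]
 [ 0.4299 -0.0745  0.07  ]]
tray [[ 0.5733 -0.2533  0.019 ]
 [ 0.59   -0.4083  0.019 ]
 [ 0.3941 -0.4321  0.019 ]
 [ 0.3748 -0.2751  0.019 ]]
dish [[ 0.4258 -0.3499  0.015 ]] con [[ 0.5289 -0.1362  0.112 ]] jet [[ 0.5729 -0.0125  0.19  ]]
cap 97 0.09826143760514605 ((0.44711488485336304, -0.09317856281995773), (0.022114774212241173, 0.040593910962343216), 70.17156219482422)
barrel 770 0.11752801494595166 ((0.5245595574378967, 0.09533615410327911), (0.1272629201412201, 0.0649729073047638), 67.94338989257812)
```

```bash
cat > to.py <<'E'
import sys,numpy as np
from scipy.spatial.transform import Rotation as Q
from rig import robot
x,y,z,a=map(float,sys.argv[1:5])
s=robot.sense();q=Q.from_quat(s['tcp_rot']);M=q.as_matrix()
ty=np.array([np.cos(np.radians(a)),np.sin(np.radians(a)),0]);tz=np.array([0,0,-1.]);T=np.c_[np.cross(ty,tz),ty,tz]
print('pos',s['eef_pos'].round(4),'shift',(M.T@(np.array([x,y,z])-s['eef_pos'])).round(4),'rot',Q.from_matrix(M.T@T).as_rotvec().round(4),'F',s['force'].round(1),'t',s['time'],s['finger_gap'])
E
python3 to.py .468 -.042 .20 67.6
```

```text
pos [0.245  0.4923 0.2562] shift [-0.4377 -0.379   0.0563] rot [-0.0003 -0.     -0.0708] F [ 0.3  0.5 -0.7] t 0.35 1.0030232238663126
```

Careful with the scale: shifts go in shares of 0.5 m and turns go in shares of pi/2 rad. That gives: -0.438 m / 0.5 = -0.876, -0.379 m / 0.5 = -0.758, -0.071 rad / 1.5708 = -0.0452.

```bash
python3 shift.py '{"plan":[[-0.876,-0.758,0.04,0,0,-0.0452],[-0.876,-0.758,0.04,0,0,-0.0452],[-0.876,-0.758,0.04,0,0,-0.0452],[-0.876,-0.758,0.04,0,0,-0.0452],[-0.876,-0.758,0.04,0,0,-0.0452],[-0.876,-0.758,0.04,0,0,-0.0452],[-0.876,-0.758,0.04,0,0,-0.0452],[-0.876,-0.758,0.04,0,0,-0.0452],[-0.876,-0.758,0.04,0,0,-0.0452],[-0.876,-0.758,0.04,0,0,-0.0452]]}' 0.4; python3 to.py .468 -.042 .20 67.6
```

```text
time: 1.18
eef_pos: [0.4059, 0.1061, 0.2421]
tcp_rot: [0.194, 0.981, 0.0, 0.0]
force: [1.9, 0.5, 0.5]
finger_gap: 0.401
grasp_force: 0.0
pos [0.4059 0.1061 0.2421] shift [-0.1138 -0.1133  0.0421] rot [0.0004 0.0006 0.0003] F [1.9 0.5 0.5] t 1.1833 0.4011191427310981
```

To row units: -0.114 m / 0.5 = -0.228, -0.113 m / 0.5 = -0.226.

```bash
python3 shift.py '{"plan":[[-0.228,-0.226,0.084,0,0,0],[-0.228,-0.226,0.084,0,0,0],[-0.228,-0.226,0.084,0,0,0],[-0.228,-0.226,0.084,0,0,0],[-0.228,-0.226,0.084,0,0,0],[-0.228,-0.226,0.084,0,0,0]]}'; python3 to.py .468 -.042 .12 67.6
```

```text
time: 1.68
eef_pos: [0.4679, -0.0412, 0.1993]
tcp_rot: [0.196, 0.981, 0.0, -0.001]
force: [-0.7, 0.5, -0.2]
finger_gap: 0.395
grasp_force: 0.0
pos [ 0.4679 -0.0412  0.1993] shift [-0.0005 -0.0007  0.0793] rot [-0.0002 -0.0013 -0.0031] F [-0.7  0.5 -0.2] t 1.6833 0.39508420055720805
```

To row units: 0.078 m / 0.5 = 0.156, 0.06 m / 0.5 = 0.12.

```bash
python3 shift.py '{"plan":[[0,0,0.06,0,0,0],[0,0,0.12,0,0,0],[0,0,0.156,0,0,0],[0,0,0.156,0,0,0],[0,0,0.156,0,0,0]]}' && python3 shift.py '{"plan":[[0,0,0,0,0,0],[0,0,0,0,0,0],[0,0,0,0,0,0],[0,0,0,0,0,0],[0,0,0,0,0,0],[0,0,0,0,0,0]]}' 0.0 40
```

```text
time: 2.1
eef_pos: [0.4674, -0.0388, 0.122]
tcp_rot: [0.194, 0.981, -0.0, -0.001]
force: [-0.1, -0.5, 0.5]
finger_gap: 0.399
grasp_force: 0.2
time: 2.6
eef_pos: [0.4685, -0.0395, 0.1231]
tcp_rot: [0.194, 0.981, 0.0, 0.001]
force: [-0.5, 3.0, 7.5]
finger_gap: 0.126
grasp_force: 42.4
```

To row units: -0.11 m / 0.5 = -0.22, -0.05 m / 0.5 = -0.1.

```bash
python3 shift.py '{"plan":[[0,0,-0.02,0,0,0],[0,0,-0.05,0,0,0],[0,0,-0.1,0,0,0],[0,0,-0.18,0,0,0],[0,0,-0.22,0,0,0],[0,0,-0.22,0,0,0]]}' && python3 to.py .53 -.295 .23 96 && python3 -c "
from h import *
a=[grab(n)['img'] for n in('scene','top')]
cv2.imwrite('pics/l1.png',np.hstack([cv2.resize(a[0][150:270,200:320],(400,400)),cv2.resize(a[1][180:300,220:340],(400,400))])[:,:,::-1])"
```

```text
time: 3.1
eef_pos: [0.4697, -0.0401, 0.2371]
tcp_rot: [0.194, 0.981, -0.0, 0.004]
force: [0.7, 0.1, -0.1]
finger_gap: 0.125
grasp_force: 41.3
pos [ 0.4697 -0.0401  0.2371] shift [-0.1528 -0.2127  0.008 ] rot [-0.0005  0.0082 -0.4954] F [ 0.7  0.1 -0.1] t 3.1 0.1250124767201203
```

View pics/l1.png

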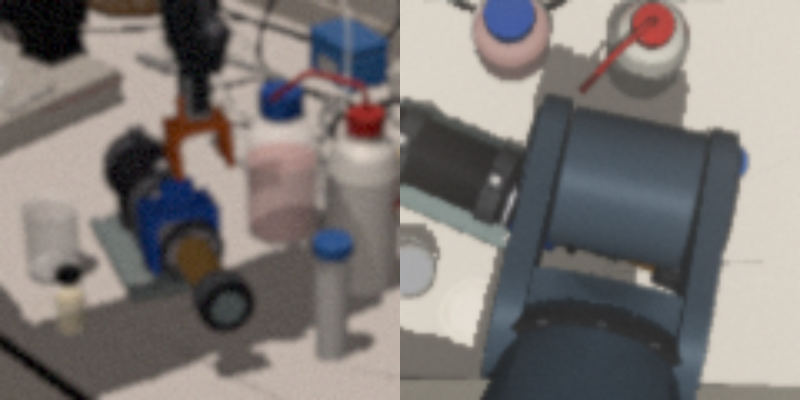

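The orange spacer is held level in the gripper (left panel, 200,130). The blue one is still on the middle tube (185,220).

To row units: -0.213 m / 0.5 = -0.426, 0.008 m / 0.5 = 0.016, -0.495 rad / 1.5708 = -0.3151.

```bash
python3 shift.py '{"plan":[[-0.306,-0.426,0.016,0,0,-0.3151],[-0.306,-0.426,0.016,0,0,-0.3151],[-0.306,-0.426,0.016,0,0,-0.3151],[-0.306,-0.426,0.016,0,0,-0.3151],[-0.306,-0.426,0.016,0,0,-0.3151],[-0.306,-0.426,0.016,0,0,-0.3151],[-0.306,-0.426,0.016,0,0,-0.3151],[-0.306,-0.426,0.016,0,0,-0.3151],[-0.306,-0.426,0.016,0,0,-0.3151],[-0.306,-0.426,0.016,0,0,-0.3151]]}'; python3 to.py .53 -.295 .077 96
```

```text
time: 4.03
eef_pos: [0.5277, -0.2941, 0.2228]
tcp_rot: [-0.052, 0.999, 0.001, -0.001]
force: [0.0, -0.0, -0.9]
finger_gap: 0.128
grasp_force: 41.3
pos [ 0.5277 -0.2941  0.2228] shift [-0.0025 -0.0013  0.1458] rot [ 0.0016 -0.0017 -0.0005] F [ 0.  -0.  -0.9] t 4.0333 0.12774018397133588
```

To row units: 0.137 m / 0.5 = 0.274, 0.132 m / 0.5 = 0.264.

```bash
python3 shift.py '{"plan":[[0,0,0.08,0,0,0],[0,0,0.16,0,0,0],[0,0,0.22,0,0,0],[0,0,0.25,0,0,0],[0,0,0.264,0,0,0],[0,0,0.274,0,0,0],[0,0,0.274,0,0,0],[0,0,0.274,0,0,0]]}'; python3 to.py .53 -.295 .077 96
```

```text
time: 4.7
eef_pos: [0.5287, -0.2949, 0.088]
tcp_rot: [-0.052, 0.999, -0.0, 0.001]
force: [0.4, -0.3, 0.1]
finger_gap: 0.126
grasp_force: 41.3
pos [ 0.5287 -0.2949  0.088 ] shift [-0.0012 -0.0002  0.0111] rot [-0.001   0.0012 -0.0001] F [ 0.4 -0.3  0.1] t 4.7 0.12564559188883676
```

To row units: 0.011 m / 0.5 = 0.022, 0.009 m / 0.5 = 0.018.

```bash
python3 shift.py '{"plan":[[0,0,0.008,0,0,0],[0,0,0.014,0,0,0],[0,0,0.018,0,0,0],[0,0,0.022,0,0,0],[0,0,0.022,0,0,0]]}'; python3 to.py .53 -.295 .077 96
```

```text
time: 5.12
eef_pos: [0.5291, -0.2953, 0.0773]
tcp_rot: [-0.052, 0.999, -0.001, 0.001]
force: [-1.1, 1.5, 11.2]
finger_gap: 0.128
grasp_force: 43.0
pos [ 0.5291 -0.2953  0.0773] shift [-0.001   0.0002  0.0003] rot [-0.0012  0.0018 -0.0005] F [-1.1  1.5 11.2] t 5.1167 0.12847059657495594
```

To row units: -0.13 m / 0.5 = -0.26, -0.1 m / 0.5 = -0.2.

```bash
python3 shift.py '{"plan":[[0,0,0,0,0,0],[0,0,0,0,0,0],[0,0,0,0,0,0],[0,0,0,0,0,0]]}' 0.35; python3 shift.py '{"plan":[[0,0,-0.04,0,0,0],[0,0,-0.12,0,0,0],[0,0,-0.2,0,0,0],[0,0,-0.26,0,0,0],[0,0,-0.26,0,0,0],[0,0,-0.26,0,0,0]]}'; python3 to.py .427 -.139 .2 67.6; python3 - <<'E'
from meas import *
f=grab('top');C=cloud(f)
cv2.imwrite('pics/p1.png',cv2.resize(f['img'][200:300,250:430],(792,440))[:,:,::-1])
V=f['img'].max(2);d=np.array([-.381,-.9246]);c=np.array([.5246,.0953])
S=(C[...,:2]-c)@d;Y=(C[...,:2]-c)@[-d[1],d[0]]
k=(f['depth']>0)&(abs(Y)<.06)&(S>.09)&(S<.28)&(C[...,2]>.04)&(C[...,2]<.13)
for a in np.arange(.09,.26,.006):
    q=k&(S>=a)&(S<a+.006)
    if q.sum()>2:print(a.round(3),q.sum(),C[q][:,2].max().round(4),Y[q].min().round(4),Y[q].max().round(4),V[q].mean().round())
E
```

```text
time: 5.45
eef_pos: [0.5281, -0.295, 0.0758]
tcp_rot: [-0.052, 0.999, 0.0, -0.0]
force: [0.3, -0.7, 0.3]
finger_gap: 0.354
grasp_force: 0.0
time: 5.95
eef_pos: [0.5287, -0.2953, 0.2074]
tcp_rot: [-0.052, 0.999, -0.001, 0.001]
force: [-0.2, 0.2, -1.0]
finger_gap: 0.351
grasp_force: 0.0
pos [ 0.5287 -0.2953  0.2074] shift [0.0849 0.166  0.0069] rot [-0.0013  0.0028  0.4951] F [-0.2  0.2 -1. ] t 5.95 0.35126047635567714
0.09 54 0.128 -0.0317 0.0304 135.0
0.096 53 0.1068 -0.0318 0.0326 144.0
0.102 48 0.1071 -0.0315 0.0313 121.0
0.108 32 0.0981 -0.0207 0.021 107.0
0.114 41 0.1031 -0.0274 0.0284 68.0
0.12 37 0.1019 -0.0267 0.0263 84.0
0.126 23 0.0924 -0.0152 0.0147 114.0
0.132 24 0.09 -0.0145 0.0162 116.0
0.138 24 0.0885 -0.0147 0.0152 121.0
0.144 24 0.0894 -0.0146 0.0147 124.0
0.15 24 0.0896 -0.0153 0.0162 123.0
0.156 25 0.0923 -0.0144 0.0156 135.0
0.162 24 0.0881 -0.0146 0.0153 137.0
0.168 23 0.0898 -0.0149 0.0149 147.0
0.174 25 0.0894 -0.0151 0.0164 147.0
0.18 23 0.0935 -0.0146 0.016 131.0
0.186 29 0.0928 -0.0225 0.0194 86.0
0.192 35 0.1051 -0.0214 0.0224 52.0
0.198 36 0.0988 -0.0228 0.0242 53.0
0.204 36 0.0971 -0.0212 0.023 52.0
0.21 34 0.0978 -0.0219 0.0219 58.0
0.216 3 0.0888 -0.0097 0.0125 101.0
```

View pics/p1.png

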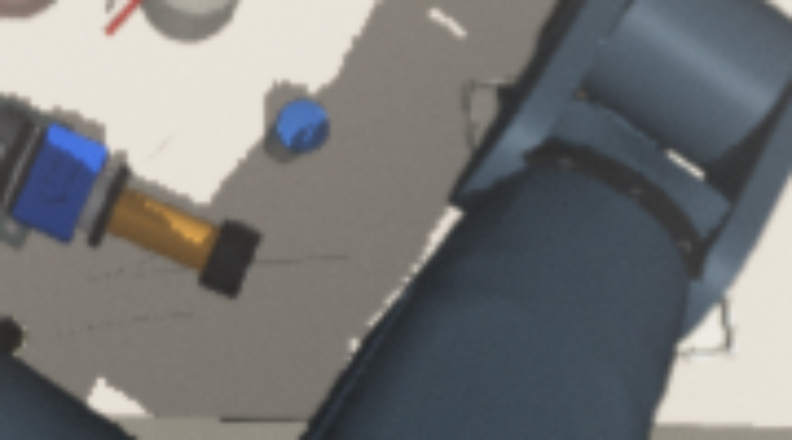

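The arm covers the tray; the tube is clear, with its collar end at (120,205) and the cap's end face at (248,265) in the crop. In the tube frame the collar is at about 124 mm and the cap end at about 216 mm.

To row units: 0.158 m / 0.5 = 0.316, 0.087 m / 0.5 = 0.174, 0.495 rad / 1.5708 = 0.3151.

```bash
python3 to.py .4248 -.1469 .2 67.6;  python3 shift.py '{"plan":[[0.174,0.316,0,0,0,0.3151],[0.174,0.316,0,0,0,0.3151],[0.174,0.316,0,0,0,0.3151],[0.174,0.316,0,0,0,0.3151],[0.174,0.316,0,0,0,0.3151],[0.174,0.316,0,0,0,0.3151],[0.174,0.316,0,0,0,0.3151],[0.174,0.316,0,0,0,0.3151]]}' 0.0;  python3 to.py .4248 -.1469 .082 67.6
```

```text
pos [ 0.528  -0.2949  0.2056] shift [0.0873 0.1579 0.0056] rot [ 0.     -0.      0.4952] F [-0.4 -0.6 -0.6] t 6.0 0.3514162603411201
time: 6.67
eef_pos: [0.4257, -0.1474, 0.2053]
tcp_rot: [0.194, 0.981, 0.0, -0.0]
force: [-0.9, -0.3, 0.3]
finger_gap: 0.0
grasp_force: 0.0
pos [ 0.4257 -0.1474  0.2053] shift [0.0009 0.0002 0.1233] rot [-0.     -0.0006  0.0006] F [-0.9 -0.3  0.3] t 6.6667 8.417142971356587e-05
```

To row units: 0.123 m / 0.5 = 0.246, 0.11 m / 0.5 = 0.22.

```bash
python3 shift.py '{"plan":[[0.002,0,0.08,0,0,0],[0.002,0,0.16,0,0,0],[0.002,0,0.22,0,0,0],[0.002,0,0.246,0,0,0],[0.002,0,0.246,0,0,0]]}'; python3 shift.py '{"plan":[[0,0.03,0,0,0,0],[0,0.05,0,0,0,0],[0,0.066,0,0,0,0],[0,0.082,0,0,0,0],[0,0.098,0,0,0,0],[0,0.114,0,0,0,0],[0,0.13,0,0,0,0],[0,0.146,0,0,0,0],[0,0.162,0,0,0,0],[0,0.17,0,0,0,0]]}'; python3 to.py .466 -.0471 .082 67.6
```

```text
time: 7.08
eef_pos: [0.4232, -0.1467, 0.0796]
tcp_rot: [0.194, 0.981, 0.001, -0.003]
force: [-0.3, -0.0, 0.3]
finger_gap: -0.0
grasp_force: 0.0
time: 7.92
eef_pos: [0.4575, -0.0675, 0.0835]
tcp_rot: [0.194, 0.981, -0.0, 0.001]
force: [-0.6, -6.3, -1.1]
finger_gap: 0.003
grasp_force: 2.8
pos [ 0.4575 -0.0675  0.0835] shift [-0.0001  0.0221  0.0015] rot [-0.0003  0.0015  0.001 ] F [-0.6 -6.3 -1.1] t 7.9167 0.002737099761768683
```

To row units: 0.016 m / 0.5 = 0.032, 0.014 m / 0.5 = 0.028.

```bash
python3 shift.py '{"plan":[[0,0.01,0,0,0,0],[0,0.02,0,0,0,0],[0,0.028,0,0,0,0],[0,0.032,0,0,0,0],[0,0.032,0,0,0,0]]}';python3 shift.py '{"plan":[[0,0.004,0,0,0,0],[0,0.008,0,0,0,0]]}';  python3 to.py .466 -.0471 .082 67.6
```

```text
time: 8.33
eef_pos: [0.4634, -0.0529, 0.0834]
tcp_rot: [0.194, 0.981, -0.0, 0.001]
force: [0.6, -0.4, -0.0]
finger_gap: 0.0
grasp_force: 0.2
time: 8.5
eef_pos: [0.4647, -0.0496, 0.0833]
tcp_rot: [0.194, 0.981, -0.0, 0.0]
force: [-1.9, -5.7, 3.0]
finger_gap: 0.002
grasp_force: 2.7
pos [ 0.4647 -0.0496  0.0833] shift [-0.0003  0.0028  0.0013] rot [-0.0002  0.0009  0.0002] F [-1.9 -5.7  3. ] t 8.5 0.0017124365251716235
```

```bash
for i in 1 ; do python3 shift.py '{"plan":[[0,0.004,0,0,0,0],[0,0.006,0,0,0,0]]}' | grep -E "eef|force"; python3 shift.py '{"plan":[[0,0.004,0,0,0,0],[0,0.006,0,0,0,0]]}'| grep -E "eef|force"; done; python3 - <<'E'
from h import *
f=grab('scene');cv2.imwrite('pics/q1.png',cv2.resize(f['img'][170:270,210:320],(660,600),interpolation=cv2.INTER_CUBIC)[:,:,::-1])
E
```

```text
eef_pos: [0.4658, -0.0467, 0.0833]
force: [-0.7, -5.4, 3.3]
grasp_force: 2.6
eef_pos: [0.4666, -0.0448, 0.0833]
force: [-7.0, -23.1, 5.8]
grasp_force: 12.0
```

View pics/q1.png

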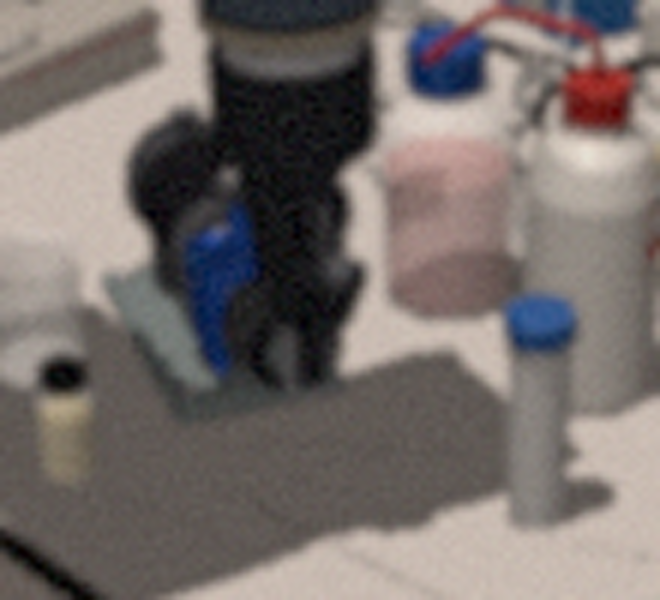

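The stop was felt: force rose from 6 to 24 N, with the TCP at 152 mm in the tube frame (expected about 153). The picture shows the cap pressed up against the blue spacer and collar at (270,320), the blue spacer still seated at (220,280), and the bystanders untouched.

To row units: -0.035 m / 0.5 = -0.07, -0.02 m / 0.5 = -0.04.

```bash
python3 shift.py '{"plan":[[0,-0.004,0,0,0,0],[0,-0.04,0,0,0,0],[0,-0.07,0,0,0,0],[0,-0.07,0,0,0,0]]}' && python3 shift.py '{"plan":[[0,-0.02,-0.06,0,0,0],[0,-0.06,-0.12,0,0,0],[0,-0.14,-0.18,0,0,0],[0,-0.22,-0.24,0,0,0],[0,-0.3,-0.26,0,0,0],[0,-0.3,-0.26,0,0,0]]}' 0.3; cat > prof.py <<'E'
from meas import *
f,C,o=masks('top',(205,205,315,275),(('blue',100,130,.1,.122),))
V=f['img'].max(2);d=np.array([-.381,-.9246]);c=np.array([.5246,.0953])
S=(C[...,:2]-c)@d;Y=(C[...,:2]-c)@[-d[1],d[0]]
k=(f['depth']>0)&(abs(Y)<.05)&(S>.05)&(S<.2)&(C[...,2]>.04)&(C[...,2]<.13)
for a in np.arange(.05,.2,.004):
    q=k&(S>=a)&(S<a+.004)
    if q.sum()>1:print(a.round(3),q.sum(),C[q][:,2].max().round(4),np.ptp(Y[q]).round(4),f['img'][q].mean(0).round())
r,t=o['blue'];print('tab s',((t[:,:2].mean(0)-c)@d).round(4))
E
python3 prof.py
```

```text
time: 9.22
eef_pos: [0.4526, -0.0773, 0.083]
tcp_rot: [0.195, 0.981, 0.0, -0.0]
force: [-0.1, 0.9, 0.3]
finger_gap: -0.002
grasp_force: 0.0
time: 9.72
eef_pos: [0.3959, -0.2178, 0.2156]
tcp_rot: [0.195, 0.981, -0.001, 0.002]
force: [-0.6, 0.3, 0.2]
finger_gap: 0.298
grasp_force: 0.0
top blue roof 252 0.09987084936775348 ((0.49193939566612244, 0.017069436609745026), (0.03939620777964592, 0.06349870562553406), 67.9083251953125) tab 50 [0.4917 0.0173 0.1219] ((0.49199074506759644, 0.017230108380317688), (0.012164616025984287, 0.0296159815043211), 65.89643859863281)
0.05 28 0.1032 0.0574 [65. 63. 62.]
0.054 30 0.1038 0.0567 [119. 118. 119.]
0.058 31 0.1043 0.0588 [105. 103. 106.]
0.062 28 0.1051 0.0595 [ 63.  72. 109.]
0.066 35 0.1057 0.0649 [ 68. 103. 193.]
0.07 35 0.1097 0.0619 [ 67. 106. 203.]
0.074 32 0.1079 0.0641 [ 66. 101. 191.]
0.078 32 0.1265 0.0614 [ 65.  97. 184.]
0.082 34 0.1268 0.0625 [ 67. 101. 193.]
0.086 37 0.1267 0.062 [ 67. 104. 196.]
0.09 35 0.1212 0.0611 [ 67. 102. 193.]
0.094 35 0.1047 0.0633 [ 70. 108. 203.]
0.098 36 0.1072 0.0621 [ 68. 107. 204.]
0.102 35 0.1054 0.0622 [ 68.  89. 150.]
0.106 29 0.099 0.0543 [64. 62. 66.]
0.11 29 0.1001 0.0532 [67. 65. 64.]
0.114 24 0.0954 0.0437 [67. 65. 65.]
0.118 23 0.0984 0.0449 [72. 70. 70.]
0.122 24 0.0972 0.0429 [69. 67. 68.]
0.126 23 0.0978 0.0445 [71. 70. 70.]
0.13 26 0.1001 0.0439 [73. 71. 71.]
0.134 22 0.0954 0.0424 [77. 75. 73.]
0.138 8 0.0936 0.0355 [125. 122. 117.]
tab s 0.0847
```

Inner is home: the cap spans 113–139 mm directly behind the collar (105–113 mm), and blue is still seated at s = 85 mm. Next is the blue spacer.

To row units: 0.254 m / 0.5 = 0.508, 0.01 m / 0.5 = 0.02.

```bash
python3 to.py .4919 .017 .2 67.6; python3 shift.py '{"plan":[[0,0.508,0.02,0,0,0],[0,0.508,0.02,0,0,0],[0,0.508,0.02,0,0,0],[0,0.508,0.02,0,0,0],[0,0.508,0.02,0,0,0],[0,0.508,0.02,0,0,0],[0,0.508,0.02,0,0,0],[0,0.508,0.02,0,0,0],[0,0.508,0.02,0,0,0]]}' ; python3 to.py .4919 .017 .128 67.6
```

```text
pos [ 0.3959 -0.2184  0.2155] shift [0.0015 0.2542 0.0152] rot [-0.0012  0.0042 -0.0023] F [ 0.4 -1.4  1.3] t 9.7667 0.3002357757467732
time: 10.52
eef_pos: [0.4925, 0.0205, 0.2026]
tcp_rot: [0.194, 0.981, -0.0, -0.0]
force: [-0.2, -0.7, -0.2]
finger_gap: 0.298
grasp_force: 0.0
pos [0.4925 0.0205 0.2026] shift [-0.0008 -0.0035  0.0746] rot [-0.0003 -0.0008  0.0015] F [-0.2 -0.7 -0.2] t 10.5167 0.298113753542175
```

```bash
python3 shift.py '{"plan":[[0,0,0,0,0,0],[0,0,0,0,0,0]]}' ; python3 to.py .4919 .017 .128 67.6
```

```text
time: 10.68
eef_pos: [0.4926, 0.019, 0.203]
tcp_rot: [0.195, 0.981, -0.0, -0.0]
force: [-0.3, -0.1, -0.1]
finger_gap: 0.297
grasp_force: 0.0
pos [0.4926 0.019  0.203 ] shift [-0.0001 -0.0021  0.075 ] rot [-0.0001 -0.0001 -0.0015] F [-0.3 -0.1 -0.1] t 10.6833 0.29741432544217034
```

To row units: 0.073 m / 0.5 = 0.146, 0.068 m / 0.5 = 0.136.

```bash
python3 shift.py '{"plan":[[0,-0.004,0.06,0,0,0],[0,-0.004,0.11,0,0,0],[0,-0.004,0.136,0,0,0],[0,-0.004,0.146,0,0,0],[0,-0.004,0.146,0,0,0]]}' && python3 shift.py '{"plan":[[0,0,0,0,0,0],[0,0,0,0,0,0],[0,0,0,0,0,0],[0,0,0,0,0,0],[0,0,0,0,0,0]]}' 0.0 40
```

```text
time: 11.1
eef_pos: [0.4916, 0.0174, 0.1292]
tcp_rot: [0.195, 0.981, -0.0, -0.001]
force: [-0.5, -0.7, -0.2]
finger_gap: 0.3
grasp_force: 0.0
time: 11.52
eef_pos: [0.4925, 0.0176, 0.1308]
tcp_rot: [0.194, 0.981, -0.0, 0.001]
force: [-2.0, -6.2, 3.6]
finger_gap: 0.127
grasp_force: 43.4
```

To row units: -0.13 m / 0.5 = -0.26, -0.105 m / 0.5 = -0.21.

```bash
python3 shift.py '{"plan":[[0,0,-0.016,0,0,0],[0,0,-0.04,0,0,0],[0,0,-0.08,0,0,0],[0,0,-0.14,0,0,0],[0,0,-0.21,0,0,0],[0,0,-0.26,0,0,0],[0,0,-0.26,0,0,0]]}'; python3 to.py .53 -.375 .26 96; python3 - <<'E'
from h import *
f=grab('scene');cv2.imwrite('pics/q2.png',cv2.resize(f['img'][130:320,210:400],(600,600),interpolation=cv2.INTER_CUBIC)[:,:,::-1])
E
```

```text
time: 12.1
eef_pos: [0.4941, 0.0182, 0.2658]
tcp_rot: [0.194, 0.981, 0.001, 0.005]
force: [0.6, 0.5, 0.7]
finger_gap: 0.126
grasp_force: 42.8
pos [0.4941 0.0182 0.2658] shift [-0.1829 -0.3499  0.0062] rot [ 0.0013  0.0093 -0.4955] F [0.6 0.5 0.7] t 12.1 0.12596384529574936
```

View pics/q2.png

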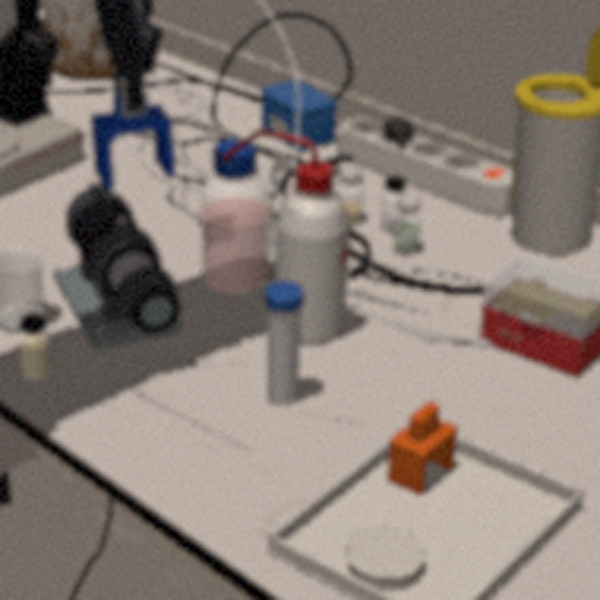

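The blue spacer hangs level in the gripper at (130,140), the orange one stands in the tray at (422,455), and the dish (385,555) and bystanders are in place.

To row units: -0.35 m / 0.5 = -0.7, -0.183 m / 0.5 = -0.366, -0.495 rad / 1.5708 = -0.3151.

```bash
python3 shift.py '{"plan":[[-0.366,-0.7,0,0,0,-0.3151],[-0.366,-0.7,0,0,0,-0.3151],[-0.366,-0.7,0,0,0,-0.3151],[-0.366,-0.7,0,0,0,-0.3151],[-0.366,-0.7,0,0,0,-0.3151],[-0.366,-0.7,0,0,0,-0.3151],[-0.366,-0.7,0,0,0,-0.3151],[-0.366,-0.7,0,0,0,-0.3151],[-0.366,-0.7,0,0,0,-0.3151],[-0.366,-0.7,0,0,0,-0.3151]]}';python3 shift.py '{"plan":[[0,0,0,0,0,0],[0,0,0,0,0,0]]}' >/dev/null; python3 to.py .53 -.375 .09 96
```

```text
time: 12.98
eef_pos: [0.5275, -0.3774, 0.2589]
tcp_rot: [-0.052, 0.999, 0.0, -0.0]
force: [0.2, -0.7, -0.3]
finger_gap: 0.129
grasp_force: 42.8
pos [ 0.5274 -0.3764  0.2583] shift [-0.003   0.0008  0.1683] rot [ 0.0018 -0.0012 -0.0029] F [ 0.3  0.5 -0.9] t 13.15 0.12738237405636618
```

To row units: 0.16 m / 0.5 = 0.32, 0.157 m / 0.5 = 0.314.

```bash
python3 shift.py '{"plan":[[-0.004,0,0.08,0,0,0],[-0.004,0,0.16,0,0,0],[-0.004,0,0.24,0,0,0],[-0.004,0,0.29,0,0,0],[-0.004,0,0.314,0,0,0],[-0.004,0,0.32,0,0,0],[-0.004,0,0.32,0,0,0],[-0.004,0,0.32,0,0,0]]}';python3 shift.py '{"plan":[[0,0,0.006,0,0,0],[0,0,0.012,0,0,0],[0,0,0.016,0,0,0],[0,0,0.016,0,0,0]]}'
```

```text
time: 13.82
eef_pos: [0.5309, -0.3752, 0.1018]
tcp_rot: [-0.052, 0.999, -0.001, 0.001]
force: [-0.3, 0.3, -0.0]
finger_gap: 0.125
grasp_force: 42.8
time: 14.15
eef_pos: [0.5299, -0.375, 0.0918]
tcp_rot: [-0.052, 0.999, 0.0, -0.0]
force: [0.7, 0.7, -1.1]
finger_gap: 0.131
grasp_force: 42.8
```

To row units: 0.003 m / 0.5 = 0.006, 0.002 m / 0.5 = 0.004.

```bash
python3 shift.py '{"plan":[[0,0,0.004,0,0,0],[0,0,0.006,0,0,0],[0,0,0.006,0,0,0]]}'
```

```text
time: 14.4
eef_pos: [0.5305, -0.3753, 0.0899]
tcp_rot: [-0.052, 0.999, -0.0, 0.001]
force: [1.1, 1.8, 7.0]
finger_gap: 0.127
grasp_force: 43.8
```

To row units: -0.12 m / 0.5 = -0.24, -0.1 m / 0.5 = -0.2.

```bash
python3 shift.py '{"plan":[[0,0,0,0,0,0],[0,0,0,0,0,0],[0,0,0,0,0,0],[0,0,0,0,0,0]]}' 0.35 | grep gap; python3 shift.py '{"plan":[[0,0,-0.04,0,0,0],[0,0,-0.12,0,0,0],[0,0,-0.2,0,0,0],[0,0,-0.24,0,0,0],[0,0,-0.24,0,0,0],[0,0,-0.24,0,0,0]]}'; python3 to.py .4522 -.0804 .2 67.6
```

```text
finger_gap: 0.349
time: 15.23
eef_pos: [0.5302, -0.3753, 0.2099]
tcp_rot: [-0.052, 0.999, -0.001, 0.001]
force: [-0.6, 0.9, -0.9]
finger_gap: 0.351
grasp_force: 0.0
pos [ 0.5302 -0.3753  0.2099] shift [0.047  0.3014 0.0094] rot [-0.0011  0.0018  0.4951] F [-0.6  0.9 -0.9] t 15.2333 0.3507585256960743
```

To row units: 0.301 m / 0.5 = 0.602, 0.047 m / 0.5 = 0.094, 0.495 rad / 1.5708 = 0.3151.

```bash
python3 shift.py '{"plan":[[0.094,0.602,0,0,0,0.3151],[0.094,0.602,0,0,0,0.3151],[0.094,0.602,0,0,0,0.3151],[0.094,0.602,0,0,0,0.3151],[0.094,0.602,0,0,0,0.3151],[0.094,0.602,0,0,0,0.3151],[0.094,0.602,0,0,0,0.3151],[0.094,0.602,0,0,0,0.3151],[0.094,0.602,0,0,0,0.3151],[0.094,0.602,0,0,0,0.3151]]}' 0.0; python3 shift.py '{"plan":[[0,0,0,0,0,0]]}' >/dev/null; python3 to.py .4522 -.0804 .082 67.6
```

```text
time: 16.07
eef_pos: [0.4518, -0.0804, 0.2082]
tcp_rot: [0.193, 0.981, -0.0, -0.001]
force: [1.3, -0.4, 0.8]
finger_gap: -0.003
grasp_force: 0.0
pos [ 0.4522 -0.0814  0.2084] shift [0.0003 0.001  0.1264] rot [-0.0003 -0.0006 -0.0002] F [-0.2 -0.2  0.3] t 16.15 0.002501965240687403
```

```bash
python3 prof.py | tail -25
```

```text
Traceback (most recent call last):
  File "prof.py", line 2, in <module>
    f,C,o=masks('top',(205,205,315,275),(('blue',100,130,.1,.122),))
          ~~~~~^^^^^^^^^^^^^^^^^^^^^^^^^^^^^^^^^^^^^^^^^^^^^^^^^^^^^
  File "meas.py", line 9, in masks
    q=(l==1+np.argmax(s[1:,4]))&(f['depth']>0);P=C[q]
            ~~~~~~~~~^^^^^^^^^
ValueError: attempt to get argmax of an empty sequence
```

To row units: 0.126 m / 0.5 = 0.252, 0.115 m / 0.5 = 0.23.

```bash
python3 shift.py '{"plan":[[0,0,0.08,0,0,0],[0,0,0.16,0,0,0],[0,0,0.23,0,0,0],[0,0,0.252,0,0,0],[0,0,0.252,0,0,0]]}' | grep -E "eef|force"; python3 shift.py '{"plan":[[0,0.03,0,0,0,0],[0,0.05,0,0,0,0],[0,0.066,0,0,0,0],[0,0.082,0,0,0,0],[0,0.098,0,0,0,0],[0,0.114,0,0,0,0],[0,0.126,0,0,0,0],[0,0.136,0,0,0,0],[0,0.142,0,0,0,0],[0,0.142,0,0,0,0]]}'; python3 to.py .4819 -.0083 .082 67.6
```

```text
eef_pos: [0.4505, -0.0812, 0.0799]
force: [-0.5, 0.4, 0.1]
grasp_force: 0.0
time: 17.45
eef_pos: [0.479, -0.0143, 0.0828]
tcp_rot: [0.194, 0.981, 0.0, -0.0]
force: [-0.2, 0.1, -0.8]
finger_gap: 0.003
grasp_force: 0.0
pos [ 0.479  -0.0143  0.0828] shift [-0.0004  0.0067  0.0008] rot [ 0.0001 -0.0004  0.0005] F [-0.2  0.1 -0.8] t 17.45 0.003245400346399192
```

Careful with the scale: shifts go in shares of 0.5 m and turns go in shares of pi/2 rad. That gives: 0.004 m / 0.5 = 0.008, 0.002 m / 0.5 = 0.004.

```bash
python3 shift.py '{"plan":[[0,0.004,0,0,0,0],[0,0.008,0,0,0,0]]}' | grep -E "eef|^force"; python3 shift.py '{"plan":[[0,0.004,0,0,0,0],[0,0.006,0,0,0,0]]}'| grep -E "eef|^force"
```

```text
eef_pos: [0.4801, -0.0112, 0.0827]
force: [-1.9, -1.4, 1.1]
eef_pos: [0.4813, -0.0083, 0.0827]
force: [-1.3, -2.0, 0.0]
```

To row units: 0.0025 m / 0.5 = 0.005, 0.0015 m / 0.5 = 0.003.

```bash
python3 shift.py '{"plan":[[0,0.003,0,0,0,0],[0,0.005,0,0,0,0]]}' | grep -E "eef|^force"; python3 shift.py '{"plan":[[0,0.002,0,0,0,0],[0,0.004,0,0,0,0]]}'| grep -E "eef|^force"
```

```text
eef_pos: [0.4816, -0.0075, 0.0827]
force: [-9.5, -27.6, 5.2]
eef_pos: [0.4817, -0.0072, 0.0827]
force: [-15.5, -44.7, 8.3]
```

To row units: -0.035 m / 0.5 = -0.07, -0.015 m / 0.5 = -0.03.

```bash
python3 shift.py '{"plan":[[0,-0.004,0,0,0,0],[0,-0.006,0,0,0,0],[0,-0.03,0,0,0,0],[0,-0.07,0,0,0,0],[0,-0.07,0,0,0,0]]}' | grep eef; python3 shift.py '{"plan":[[0,-0.04,-0.08,0,0,0],[0,-0.1,-0.16,0,0,0],[0,-0.16,-0.24,0,0,0],[0.06,-0.2,-0.3,0,0,0],[0.12,-0.2,-0.3,0,0,0],[0.18,-0.2,-0.3,0,0,0],[0.18,-0.2,-0.3,0,0,0],[0.18,-0.2,-0.3,0,0,0]]}'
python3 - <<'E'
from meas import *
a=grab('scene')['img'];f=grab('top');C=cloud(f)
cv2.imwrite('pics/q3.png',np.hstack([cv2.resize(a[130:330,210:410],(400,400)),cv2.resize(f['img'][170:310,200:430],(400,400))])[:,:,::-1])
d=np.array([-.381,-.9246]);c=np.array([.5246,.0953]);S=(C[...,:2]-c)@d;Y=(C[...,:2]-c)@[-d[1],d[0]]
k=(f['depth']>0)&(abs(Y)<.02)&(S>.05)&(S<.2)&(C[...,2]>.05)&(C[...,2]<.13);print('cap end s',np.percentile(S[k],[98,100]))
H=cv2.cvtColor(f['img'],cv2.COLOR_RGB2HSV)
for nm,lo,hi in(('blue',100,130),('orange',3,16)):
    q=(H[...,0]>=lo)&(H[...,0]<=hi)&(H[...,1]>140)&(f['depth']>0)&(C[...,1]<-.24)&(C[...,1]>-.43)&(C[...,0]>.37)&(C[...,0]<.6)
    P=C[q];print(nm,len(P),P[:,:2].mean(0) if len(P) else '',np.percentile(P[:,2],[50,98]) if len(P) else '')
E
```

```text
eef_pos: [0.4691, -0.0385, 0.0828]
time: 19.2
eef_pos: [0.3481, -0.0946, 0.2334]
tcp_rot: [0.194, 0.981, -0.0, 0.001]
force: [-0.0, 0.0, 0.2]
finger_gap: 0.002
grasp_force: 0.0
cap end s [0.0988 0.0994]
blue 218 [ 0.5279 -0.3743] [0.0601 0.0834]
orange 178 [ 0.5287 -0.2926] [0.0481 0.0721]
```

View pics/q3.png

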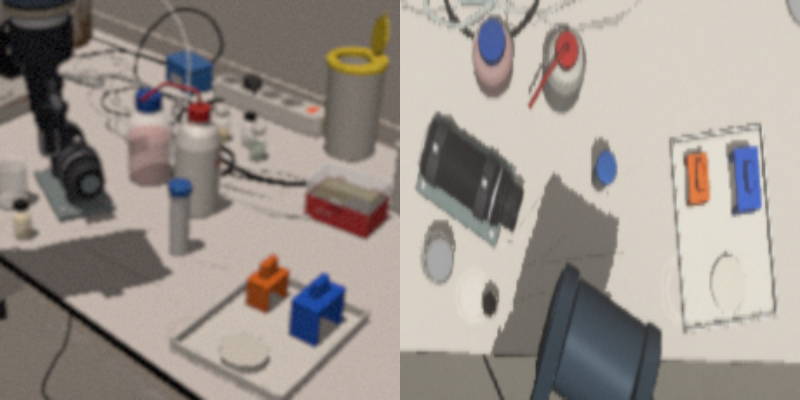

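The tube is fully collapsed, with the cap end at 99 mm as required. Both spacers stand upright in the tray at (697,178) and (745,180), clear of the dish, and the bystanders are where they were. Handing in.

```bash
python3 -c "
from rig import robot
print(robot.sign_off())"
```

```text
the job is handed in; nothing more can be done
None
```

The tube is fully collapsed, inner tube first and then the middle tube. Both spacers stand upright in the white tray, the bystanders look undisturbed, and I handed the job in at about 19 s; it returned no verdict.

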